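Open the dial lock of a specimen case

TASK

A yellow tape roll has been parked over the dial of the specimen case's lock: lift it off and lay it flat in the middle of the white tray. Then turn the dial clockwise, notch by notch, until its white line clicks in at the green mark, pull the steel shackle straight up out of the lock, and finish holding it upright in the gripper, still and clear in the air about 10 cm above the lock, to show that the case is open. Leave the dial at the green mark, the roll in the tray, and everything else undisturbed.

Things in the scene. Friction and masses are not known exactly. Their poses are not given: they have to be found in the camera images.
- tape_roll_center (a point): Centre (half-way up) of the yellow tape roll: stiff ring 60 mm outside, 38 mm bore, 24 mm tall, about 90 g. It starts over the lock's dial like a ring on a post, lying on the dial's skirt 3 mm above the lock face, the 30 mm knob in its bore. Lift it straight up at least 45 mm before moving sideways. z: bore axis.
- tray: White open tray fixed to the bench, 150 x 150 mm outside, walls 18 mm high and 4 mm thick, floor 4 mm thick. Origin at the centre of its underside, z up. It stands to the left or to the right of the case, and the blue slide box on the other side.
- slide_box: Closed blue box fixed to the bench, 114 x 134 mm, 45 mm tall; origin at the centre of its underside. Only in the way.
- case: Aluminium case fixed to the bench, blue lock housing on its front. Origin: on the bench under the housing; x to the back of the case, y along the housing, z up. Housing: x -52 to 34 mm, y -75 to 100, its flat top (lock face) 60 mm up. Case behind: x 34 to 234, y -150 to 150, 58 tall. Dial axis at x 0, y 48. Shackle legs in holes at x 0, y -1 and -51; 3 mm steel hasp round the latter.
- open_mark (a point): The green mark on the lock face beside the dial, 30 mm from the dial's axis on the housing's -x side.
- dial_grip (a point): On the dial's axis, 26 mm above the lock face, a good height to grip. The dial is a round upright steel knob 30 mm in diameter, its top 40 mm above the face, on a flat black skirt 54 mm wide and 3 mm thick. A white line on the knob's top, side and skirt points along this point's -x axis.
- dial (a joint): Dial angle, rad, growing anticlockwise from above. 0: white line at the green mark, lock open. Starts at 0.5 to 2.4: turn it clockwise by that much, in several grasps if need be. Stops at -0.45 and 2.62. Spring notches click every 0.524 rad, one at 0; about 0.1 N m turns it past; let go within 0.17 rad of a notch it settles there. The shackle is free only in the notch at 0.
- shackle_bar (a point): Centre of the shackle's top bar. Shackle: loose steel U of 12 mm square bar, 62 mm wide along its y axis (parallel to the housing's y while seated), about 220 g. The bar is 12 mm across (x) and 12 mm tall, its middle 42 mm above the lock face while seated; 38 mm clear between the legs. z up.
- shackle_feet (a point): Lower end of the shackle, 78 mm below the middle of the bar; seated, the feet are 36 mm deep in the lock (1 mm play all round). Locked, it rises only about 2 mm; in the open notch it comes straight up with no more than its weight and a little friction.
- vial: Clear glass jar 28 mm wide, 55 tall, standing on the case lid. Loose; leave alone. Origin at the centre of its underside.
- rock: Brown stone, 50 mm wide, 34 tall, on the case lid. Loose; leave alone. Origin at the centre of its underside.
- spare_roll: Blue tape roll, same size as the yellow one, lying on the bench; not wanted. Loose; leave alone. Origin at the centre of its underside.
- petri_dish: Clear dish 90 mm wide, 15 tall, on the bench. Loose; leave alone. Origin at the centre of its underside.
- jar: Amber jar 64 mm wide, 90 tall, on the bench to the right. Loose; leave alone. Origin at the centre of its underside.
- brush: Hand brush 170 mm long lying on the bench to the left. Loose; leave alone.
- loupe: Black round loupe 52 mm wide, 31 tall, on the bench to the left. Loose; leave alone. Origin at the centre of its underside.
Things that resemble listed ones, but are neither listed nor needed, are in the scene too. Of the things shaped like the part that bears tape_roll_center, the yellow one is meant.

How it is judged:
By the outcome, as a careful person would: the job done as asked, in the order asked, and still so for the second after the job is handed in, while the arm keeps its last pose, push and grip.
It also fails if it takes over 64 s, if anything falls off the work surface, if the arm or the gripper's body presses on something with over 40 N, if the wrist force passes 120 N, or if a joint passes its speed limit or range.

ROBOT

A 7-joint arm with a two-finger parallel gripper is mounted at the origin on the work surface. World frame = base frame: x ahead of the robot, y to its left, z up, the work surface at z = 0. Lengths are in m, angles in rad, forces in N, time in s.
With the tool pointing down it reaches from about 0.425 to 0.925 m from the base axis. Payload 6.8 kg.
Tool frame: the origin (TCP) lies between the finger pads; the fingertips stand 22 mm ahead of it and the grasp point (between the pads) lies 3 mm ahead of it; z points along the fingers, y is the direction in which the jaws open and shut (so a half turn about z gives the same grasp; the last joint's range is limited). The gripper opens to 85 mm and grips with 20 to 120 N. Pads are 22 mm wide; open, the fingers measure 114 mm over their backs; the gripper's body (76 mm by 85 mm) begins 54 mm behind the grasp point. The pads swing forward as they close: fully open they stand 13 mm farther back than shut.
Start: joints at [-1.264, 0.477, 0.022, 1.555, -0.011, 1.109, -0.083], TCP at [0.272, 0.618, 0.253] pointing down, gripper open.
Joint ranges: [-2.96, 2.96], [-0.34, 2.1], [-1.41, 1.46], [0.24, 2.44], [-1.37, 4.51], [0.17, 1.92], [-2.96, 2.96]. Speed limits (rad/s): [2.39, 2.39, 3.14, 3.14, 3.14, 3.14, 3.14].

INTERFACE

Orientations are given as a unit quaternion [w, x, y, z].
In Python, from station import bot gives the robot as it stands. The module is installed in compiled form; this text tells all that it offers.
- The arm moves only by the tool drive_tool, never from a script. Its argument "series" is one flat list of numbers, 7 for each row, row after row: the opening, from -1 (shut) to 1 (fully open), then the shift along the tool's x, y, z in mm, then the turn, a rotation vector about the tool's x, y, z in rad. In form: [jaw, x, y, z, wx, wy, wz, jaw, x, y, z, wx, wy, wz, ...]. A call has 1 to 12 rows; each row shifts and turns the commanded pose from where the row before left it, along the tool's axes as they then stand; what a row does not reach is not made up. A row lasts 1/8 s, in which the tool goes at most 62.5 mm and 10.7 degrees, less where a joint would pass 70% of its speed; a pose out of reach is approached as far as the arm can. A call with a gripper value outside its range is refused whole. The fingers move at their own pace and stop on an object; "force" is the grip in N (left out, the last holds). Time passes only in rows, so rows that do not move let the fingers close. It gives the time, the measured TCP pose, the force and the opening at its end, in the units of the state.
- bot.get_obs(): the state, without advancing time (a new reading comes with each control period).
- bot.read_camera(name): name is "scene" or "top" or "wrist"; returns a dict with "pixels" (480x640x3 uint8, blue, green, red), "camera_matrix" (3x3 intrinsics, pixels), "rvec" (rotation vector, rad) and "tvec" (3), from world to camera coordinates, as OpenCV has them. Camera axes: x right, y down, z forward; pixel columns grow to the right and rows downward; lengths in m; the calibration is good to about 2 mm. A picture is of the moment at which its call begins. There is no depth.
- bot.hand_in(): hands the job in, once; it reports no verdict.
The state is a dict: "t": time; "q": joint angles; "joint_vel": joint speeds; "joint_torque": joint torques, N m; "eef_pos": TCP position; "tool_rot": TCP orientation; "contact_force": force on the tool from outside, world axes, zero at the start; "torque": the same for the moment, N m; "gripper_width": opening from 0.0 (shut) to 1.0 (fully open).
Only numpy, scipy, OpenCV 4.12 (cv2) and the standard library are available. Lean on these libraries where they do the work, as an engineer would, in place of code of your own. Each camera call takes 0.05 s, during which the arm holds its last target. There are 200 camera calls.

## Working session

There is one attempt and no reset: what is moved stays moved. The work goes in short steps, Python scripts to look and compute and a tool call to move; the robot and the scene stay as the last step left them, time stands still between calls to the robot, and variables do not carry over. Pictures are saved under pics/ and viewed, about 8 in all and at most 12, crops included, and the job is handed in when it is done.

Besides the shell and the picture viewer there is one more tool, called after "Request:" as name(argument=value, ...), one argument or row to a line, values as JSON. drive_tool: Moves the arm, as the interface text tells. Its arguments: {"type":"object","properties":{"series":{"type":"array"},"force":{"type":"number"}},"required":["series"]}

```bash
mkdir -p pics; cat > h.py <<'E'
import numpy as np, cv2
from station import bot
from scipy.spatial.transform import Rotation as R
def cam(n,save=None):
    c=bot.read_camera(n)
    if save: cv2.imwrite('pics/'+save,c['pixels'])
    return c
def ray(c,uv,z):
    K=c['camera_matrix'];Rm=cv2.Rodrigues(np.array(c['rvec'],float))[0];t=np.array(c['tvec'],float).ravel()
    d=Rm.T@np.linalg.solve(K,[uv[0],uv[1],1]);o=-Rm.T@t
    return o+d*(z-o[2])/d[2]
def proj(c,p):
    return cv2.projectPoints(np.array(p,float).reshape(-1,1,3),np.array(c['rvec'],float),np.array(c['tvec'],float),c['camera_matrix'],None)[0].reshape(-1,2)
def tool(target):  # world shift in tool axes mm
    o=bot.get_obs();q=o['tool_rot'];r=R.from_quat([q[1],q[2],q[3],q[0]])
    return r.inv().apply(np.array(target)-o['eef_pos'])*1000
E
python3 - <<'E'
from h import *
for n in('scene','top'):
    c=cam(n,n+'0.png');np.savez(n+'0.npz',**c)
    Rm=cv2.Rodrigues(np.array(c['rvec'],float))[0];print(n,c['camera_matrix'][0,0],(-Rm.T@np.array(c['tvec']).ravel()))
o=bot.get_obs();print(o)
E
```

```text
scene 485.83134360872594 [1.36203444 0.25261488 0.87996491]
top 455.21064439766633 [0.39239862 0.01718277 1.28040539]
{'t': 0.1, 'q': array([-1.26409359,  0.47771386,  0.02233306,  1.55633709, -0.01150698,
        1.10928325, -0.0831013 ]), 'joint_vel': array([ 0.00037652, -0.00234791, -0.00063617, -0.00344857,  0.00058282,
        0.00033164, -0.00074047]), 'joint_torque': array([ 4.11847694e-03, -5.97763610e+01,  1.61381386e+00, -2.81956387e+01,
        1.29283950e-02,  4.99972535e-03, -1.86748690e-05]), 'eef_pos': array([0.27183498, 0.61731228, 0.25243165]), 'tool_rot': array([-1.13816082e-04,  2.05905702e-01,  9.78571505e-01, -7.98757123e-04]), 'contact_force': array([-0.45082436,  0.27855965, -0.0708079 ]), 'torque': array([ 0.00479195,  0.08964381, -0.01856152]), 'gripper_width': 1.0001138874094264}
```

View pics/top0.png

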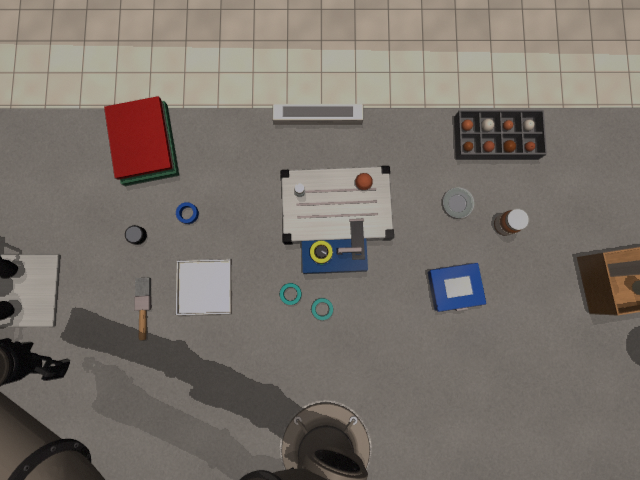

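View pics/scene0.png

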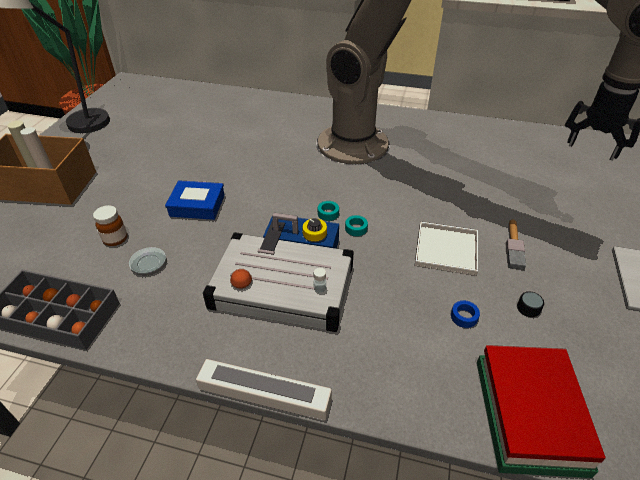

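Top view: the yellow roll is at (321,251) on the blue housing and the tray at (204,287). The shackle is at about (349,250), with the hasp above it. Similar rings are the blue spare roll (187,213) and teal rings (290,294) and (322,309). Only the ring at (321,251) is yellow and sits on the dial. I'll measure it and confirm with a crop.

```bash
python3 - <<'E'
from h import *
for n in('top','scene'):
    c=np.load(n+'0.npz');im=c['pixels'];hsv=cv2.cvtColor(im,cv2.COLOR_BGR2HSV)
    m=cv2.inRange(hsv,(24,150,120),(34,255,255));
    k,l,s,ce=cv2.connectedComponentsWithStats(m)
    i=1+np.argmax(s[1:,4]);x,y,w,h,_=s[i];print(n,s[i],ce[i]);print(' roll top centre',ray(c,(x+w/2-.5,y+h/2-.5),.087))
    if n=='top':
        tr=np.mean([ray(c,p,.018) for p in((177,261),(231,260),(231,315),(177,315))],axis=0);print('tray',tr)
        # housing/case
        for p in((302,272),(367,270)):print('house front corners',ray(c,p,.06))
        for p in((281,171),(389,167),(284,243),(393,239)):print('case',ray(c,p,.058))
        b=cv2.resize(im[155:285,265:405],None,fx=5,fy=5,interpolation=cv2.INTER_CUBIC)
        cv2.imwrite('pics/crop0.png',b[:600])
E
```

```text
top [310 241  22  22 220] [320.63636364 251.56363636]
 roll top centre [0.51731105 0.01123955 0.087     ]
tray [0.42490242 0.33227549 0.018     ]
house front corners [0.46499148 0.06072896 0.06      ]
house front corners [ 0.47021245 -0.11345535  0.06      ]
case [0.74404906 0.11996863 0.058     ]
case [ 0.7552686  -0.17882228  0.058     ]
case [0.54353159 0.10981421 0.058     ]
case [ 0.55423761 -0.18536768  0.058     ]
scene [303 219  24  17 165] [314.53333333 228.16969697]
 roll top centre [0.52165366 0.01300346 0.087     ]
```

```bash
python3 -c "
import cv2
im=cv2.imread('pics/top0.png')[230:280,295:375];cv2.imwrite('pics/crop1.png',cv2.resize(im,None,fx=9,fy=9,interpolation=cv2.INTER_CUBIC))"
```

```text
(no output)
```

View pics/crop1.png

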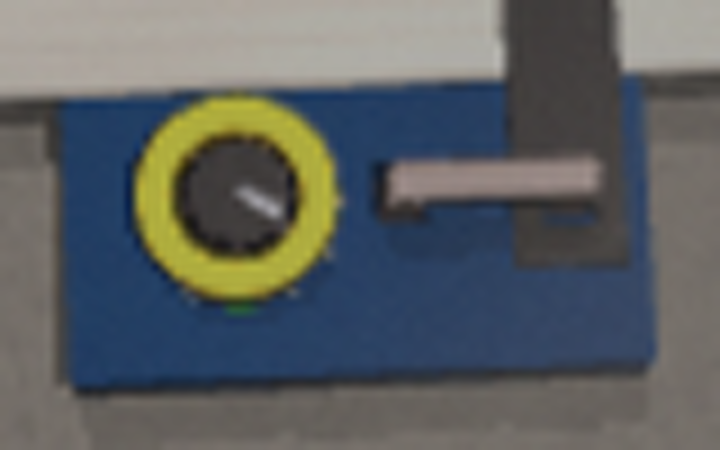

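Crop: the yellow ring lies on the dial. The white line runs from (237,195) to (280,213), so the dial is about 1.05–1.17 rad anticlockwise of the green mark at (240,308). I estimate the dial at (0.519, 0.012), case yaw at about 0.04 and the tray at (0.425, 0.332). I'll swing over the dial next.

Request:
drive_tool(
  series=[1,-57,-13,0,0,0,0.095,1,-57,-13,0,0,0,0.095,1,-57,-13,0,0,0,0.095,1,-57,-13,0,0,0,0.095,1,-57,-13,0,0,0,0.095,1,-57,-13,0,0,0,0.095,1,-57,-13,0,0,0,0.095,1,-57,-13,0,0,0,0.095,1,-57,-13,0,0,0,0.095,1,-57,-13,0,0,0,0.095,1,-57,-13,0,0,0,0.095,1,-57,-13,0,0,0,0.08],
)

```text
t: 1.6
eef_pos: [0.5362, 0.0063, 0.2531]
tool_rot: [0.0, 0.697, 0.717, -0.0]
contact_force: [-0.1, -0.7, -0.7]
gripper_width: 1.001
```

```bash
python3 - <<'E'
from h import *
c=cam('wrist','w1.png');np.savez('w1.npz',**c);Rm=cv2.Rodrigues(np.array(c['rvec'],float))[0];print(c['camera_matrix'][0,0],(-Rm.T@np.array(c['tvec']).ravel()))
o=bot.get_obs();print(o['eef_pos'],o['tool_rot'],o['q'],tool([.519,.012,.2]))
E
```

```text
414.8903259615573 [0.53387004 0.07606851 0.37317296]
[ 0.53442699 -0.00330369  0.25339348] [ 0.00114121  0.70193116  0.71224164 -0.00178555] [-0.51395212  0.26002093  0.48181814  1.91643496 -0.1372606   0.99901622
  0.04327758] [ 15.74753405 -15.15197003  53.34314835]
```

View pics/w1.png

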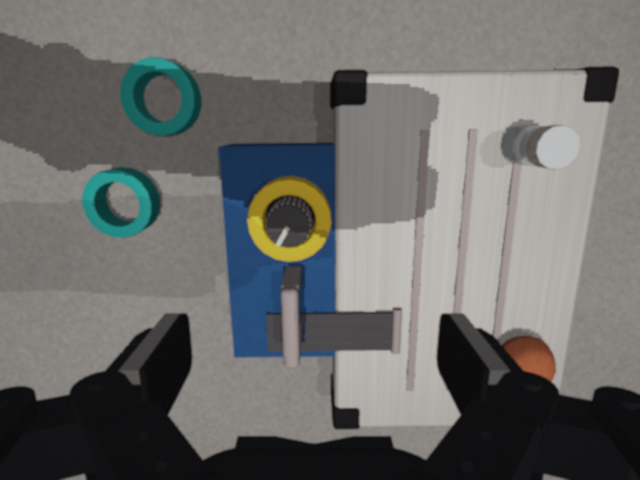

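Wrist view: the roll is at (289,219), the dial line points down-left from (288,222) to (279,244), about 1.05 rad (two notches), and the shackle bar runs from (290,280) to (290,365). I'll refine the positions.

```bash
python3 - <<'E'
from h import *
c=np.load('w1.npz');im=c['pixels'];hsv=cv2.cvtColor(im,cv2.COLOR_BGR2HSV)
m=cv2.inRange(hsv,(22,120,60),(36,255,255));cn=max(cv2.findContours(m,0,2)[0],key=cv2.contourArea)
e=cv2.fitEllipse(cv2.convexHull(cn));print(e,'roll',ray(c,e[0],.080))
for p in((221,147),(234,357)):print('housing front corners',ray(c,p,.06))
for p in((350,72),(347,410),(597,70)):print('case',ray(c,p,.058))
for p in((284,290),(299,290),(284,365),(299,365)):print('bar top',ray(c,p,.108))
E
```

```text
((289.1357727050781, 218.72445678710938), (82.76079559326172, 84.23982238769531), 10.875652313232422) roll [0.51819969 0.01233353 0.08      ]
housing front corners [0.46640816 0.06032731 0.06      ]
housing front corners [ 0.47183428 -0.11333033  0.06      ]
case [0.55858739 0.11446146 0.058     ]
case [ 0.5707725  -0.16489299  0.058     ]
case [0.73260657 0.12088109 0.058     ]
bar top [ 0.51681684 -0.03155224  0.108     ]
bar top [ 0.52709339 -0.03125659  0.108     ]
bar top [ 0.51736488 -0.08979812  0.108     ]
bar top [ 0.52822016 -0.08948852  0.108     ]
```

Request:
drive_tool(
  series=[1,15.5,-16,20,0,0,-0.02,1,0,0,40,0,0,0,1,0,0,40,0,0,0,1,0,0,33,0,0,0,1,0,0,0,0,0,0,1,0,0,0,0,0,0,1,0,0,0,0,0,0],
  force=40,
)

```text
t: 2.52
eef_pos: [0.521, 0.0233, 0.1217]
tool_rot: [0.001, 0.689, 0.725, 0.001]
contact_force: [0.1, 0.0, -0.0]
gripper_width: 1.0
```

```bash
python3 - <<'E'
from h import *
o=bot.get_obs();print(o['eef_pos'],o['tool_rot'],tool([.5187,.0120,.082]))
E
```

```text
[0.52096914 0.02333775 0.12174184] [6.85542973e-04 6.88863873e-01 7.24889528e-01 1.12536614e-03] [-11.22957803  -2.94600027  39.72814212]
```

Request:
drive_tool(
  series=[1,-11.2,-2.9,10,0,0,0.015,1,0,0,10,0,0,0,1,0,0,10,0,0,0,1,0,0,9.7,0,0,0,1,0,0,0,0,0,0,1,0,0,0,0,0,0],
)

```text
t: 3.28
eef_pos: [0.5177, 0.0119, 0.0806]
tool_rot: [0.0, 0.694, 0.72, -0.0]
contact_force: [0.5, 0.3, -0.1]
gripper_width: 0.997
```

Request:
drive_tool(
  series=[0.2,0,0,0,0,0,0,0.2,0,0,0,0,0,0,0.2,0,0,0,0,0,0,0.2,0,0,0,0,0,0,0.2,0,0,0,0,0,0,0.2,0,0,0,0,0,0],
)

```text
t: 4.03
eef_pos: [0.518, 0.0119, 0.0812]
tool_rot: [0.0, 0.694, 0.72, 0.0]
contact_force: [-1.6, -0.6, 6.6]
gripper_width: 0.68
```

Request:
drive_tool(
  series=[0,0,0,-5,0,0,0,0,0,0,-10,0,0,0,0,0,0,-20,0,0,0,0,0,0,-25,0,0,0,0,0,0,-25,0,0,0,0,0,0,-25,0,0,0,0,0,0,-20,0,0,0,0,0,0,0,0,0,0,0,0,0,0,0,0,0,0],
)

```text
validation failed for argument at $.se...
```

```bash
python3 - <<'E'
from h import *
o=bot.get_obs();print(o['eef_pos'],o['tool_rot'],o['gripper_width'],tool([.425,.332,.2]))
c=cam('wrist','w2.png');np.savez('w2.npz',**c)
E
```

```text
[0.5179639  0.01192627 0.08124775] [1.33741800e-04 6.94306384e-01 7.19679402e-01 4.31967975e-04] 0.6800836100261419 [ 323.25130569  -81.32487477 -118.68629766]
```

View pics/w2.png

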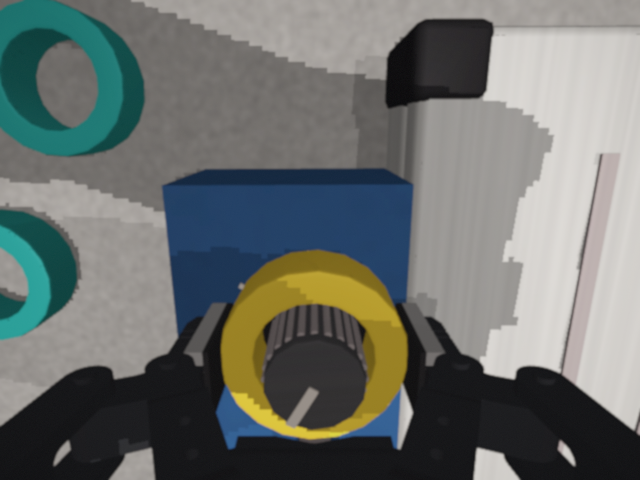

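The lift was refused because my list had the wrong number of values. The picture shows the roll firmly between both pads, with the knob centred in its bore at (315,370). I'll lift again.

Request:
drive_tool(
  series=[0,0,0,-5,0,0,0,0,0,0,-10,0,0,0,0,0,0,-20,0,0,0,0,0,0,-25,0,0,0,0,0,0,-25,0,0,0,0,0,0,-25,0,0,0,0,0,0,-10,0,0,0,0,0,0,0,0,0,0,0,0,0,0,0,0,0,0,0,0,0,0,0,0],
)

```text
t: 5.32
eef_pos: [0.5171, 0.0118, 0.1997]
tool_rot: [-0.0, 0.694, 0.72, -0.001]
contact_force: [-0.3, 0.6, -0.8]
gripper_width: 0.677
```

```bash
python3 - <<'E'
from h import *
o=bot.get_obs();print(o['eef_pos'],o['tool_rot'],o['gripper_width'],o['contact_force'],tool([.425,.332,.2]))
E
```

```text
[0.51705272 0.0118102  0.1996942 ] [-4.46945032e-04  6.94269824e-01  7.19714268e-01 -7.63549277e-04] 0.6769804481894421 [-0.29411123  0.60768358 -0.78551281] [ 3.23294260e+02 -8.04738379e+01 -3.02187343e-01]
```

Request:
drive_tool(
  series=[0,25,-6,0,0,0,0,0,50,-12.5,0,0,0,0,0,50,-12.5,0,0,0,0,0,50,-12.5,0,0,0,0,0,50,-12.5,0,0,0,0,0,50,-12.5,0,0,0,0,0,30,-7,0,0,0,0,0,18,-4.5,0,0,0,0,0,0,0,20,0,0,0,0,0,0,20,0,0,0,0,0,0,20,0,0,0,0,0,0,0,0,0,0],
)

```text
t: 6.82
eef_pos: [0.4255, 0.3301, 0.1391]
tool_rot: [0.0, 0.695, 0.719, -0.002]
contact_force: [-0.4, -0.0, -1.4]
gripper_width: 0.678
```

```bash
python3 - <<'E'
from h import *
c=cam('wrist','w3.png')
o=bot.get_obs();print(o['eef_pos'],o['tool_rot'],o['gripper_width'],o['contact_force'],tool([.425,.332,.023]))
E
```

```text
[0.42615651 0.3306832  0.14014739] [ 2.27459610e-04  6.94766583e-01  7.19234626e-01 -9.46476495e-04] 0.6788855372278122 [-0.09305435  0.38258484 -0.19459058] [  1.54842143  -0.98779321 117.14610087]
```

View pics/w3.png

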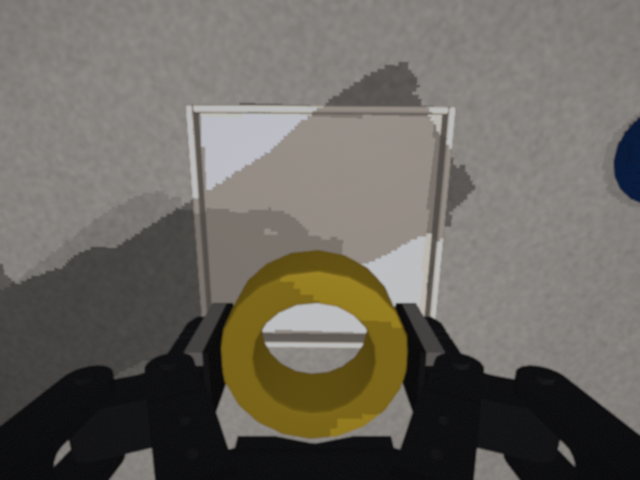

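The roll is held level over the tray, whose far corners are at (188,107) and (454,110). I'll lower it.

Request:
drive_tool(
  series=[0,1.5,-1,30,0,0,0,0,0,0,30,0,0,0,0,0,0,25,0,0,0,0,0,0,15,0,0,0,0,0,0,8,0,0,0,0,0,0,5,0,0,0,0,0,0,4,0,0,0,0,0,0,0,0,0,0,0,0,0,0,0,0,0],
)

```text
t: 8.0
eef_pos: [0.4252, 0.3334, 0.0239]
tool_rot: [0.0, 0.694, 0.72, 0.0]
contact_force: [0.1, 0.3, -0.8]
gripper_width: 0.678
```

Request:
drive_tool(
  series=[0,0,0,1.2,0,0,0,0,0,0,0,0,0,0,0.7,0,0,0,0,0,0,0.8,0,0,0,0,0,0,0.8,0,0,0,0,0,0,0.8,0,0,-10,0,0,0,0.8,0,0,-20,0,0,0,0.8,0,0,-40,0,0,0,0.8,0,0,-40,0,0,0,0.8,0,0,-30,0,0,0,0.8,0,0,-10,0,0,0,0.8,0,0,0,0,0,0],
)

```text
t: 9.5
eef_pos: [0.425, 0.3334, 0.1728]
tool_rot: [-0.0, 0.694, 0.72, 0.001]
contact_force: [-0.3, -0.5, -0.4]
gripper_width: 0.902
```

```bash
python3 - <<'E'
from h import *
c=cam('wrist','w4.png')
im=c['pixels'];hsv=cv2.cvtColor(im,cv2.COLOR_BGR2HSV)
m=cv2.inRange(hsv,(20,120,60),(36,255,255));cn=max(cv2.findContours(m,0,2)[0],key=cv2.contourArea)
e=cv2.fitEllipse(cv2.convexHull(cn));print(e,'roll',ray(c,e[0],.016),'tray corners proj',proj(c,[[.425+a*.075,.332+b*.075,.018] for a in(-1,1) for b in(-1,1)]))
o=bot.get_obs();print(o['eef_pos'],o['tool_rot'],tool([.5195,.0112,.16]))
E
```

```text
((313.4684753417969, 234.44601440429688), (87.50494384765625, 88.77997589111328), 9.538557052612305) roll [0.4249198 0.3326265 0.016    ] tray corners proj [[207.29753696 331.63327094]
 [199.44755273 117.08264834]
 [411.64569358 338.33690602]
 [435.60793462 126.27514708]]
[0.42460328 0.33300924 0.17189114] [-7.13044664e-05  6.94216920e-01  7.19765756e-01 -3.45609792e-04] [-325.02288774   83.21633014   11.96410271]
```

View pics/w4.png

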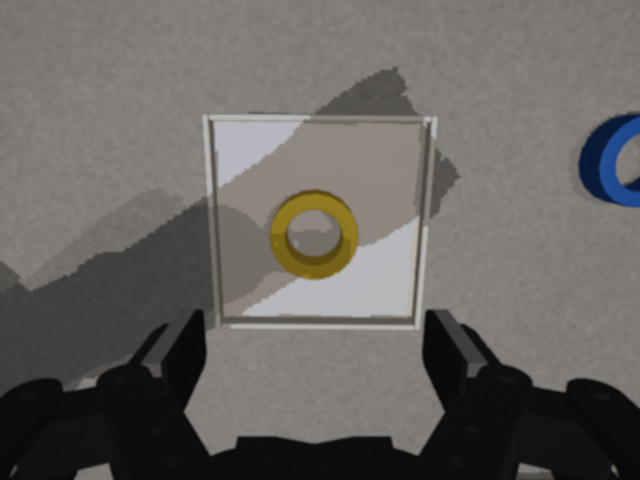

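The roll lies flat in the middle of the tray: ring at (313,234), tray spanning x 205–435 and y 117–328. Next I'll go back over the dial, turn the jaws -0.52 and part-close them.

Request:
drive_tool(
  series=[0.8,-25,6,0,0,0,0,0.5,-50,13,0,0,0,0,0.2,-50,13,0,0,0,0,0.2,-50,13,0,0,0,0,0.2,-50,13,0,0,0,0,0.2,-50,13,0,0,0,0,0.2,-30,7.2,0,0,0,0,0.2,-20,5,10,0,0,-0.17,0.2,0,0,0,0,0,-0.17,0.2,0,0,0,0,0,-0.18,0.2,0,0,0,0,0,0,0.2,0,0,0,0,0,0],
)

```text
t: 11.05
eef_pos: [0.5193, 0.0114, 0.1616]
tool_rot: [-0.001, 0.487, 0.873, -0.0]
contact_force: [-0.0, -0.2, 0.1]
gripper_width: 0.597
```

```bash
python3 - <<'E'
from h import *
c=cam('wrist','w5.png');np.savez('w5.npz',**c)
o=bot.get_obs();print(o['eef_pos'],o['tool_rot'],o['q'],o['gripper_width'],tool([.5195,.0112,.0875]))
print(proj(c,[[.5195,.0112,.1],[.5195,.0112,.063],[.4895,.0102,.06],[.5220,-.0627,.108]]))
E
```

```text
[0.51950042 0.01143678 0.16182871] [-3.82923089e-04  4.87092182e-01  8.73350400e-01 -3.72840530e-04] [-0.39001258  0.34576662  0.30201124  2.02705874 -0.14223858  0.78940918
  0.54900833] 0.5989314901550019 [-2.23947783e-01 -4.86468866e-02  7.43287314e+01]
[[314.03444622 283.5771732 ]
 [314.0367821  259.40232418]
 [266.72574701 231.90171636]
 [239.30793772 411.72156556]]
```

View pics/w5.png

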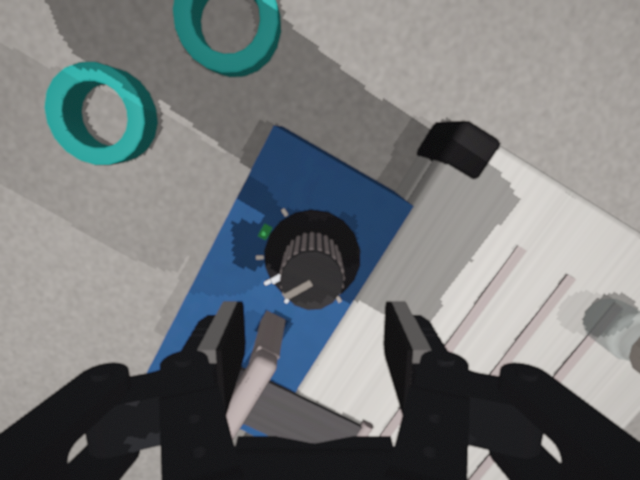

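View: the knob top is at (312,280) and the green mark at (265,231), both within 3 px of prediction. The dial's line ends at (270,280) on the skirt. I'll compute its angle and descend.

```bash
python3 - <<'E'
from h import *
c=np.load('w5.npz');d=np.array([.5195,.0112])
for p,z in(((271,281),.063),((265,232),.06),((288,299),.1)):
    v=ray(c,p,z)[:2]-d;print(v,np.arctan2(-v[1],-v[0])-.034)
E
```

```text
[-0.01386722 -0.02354891] 1.0046017052767269
[-0.03078024 -0.00154793] 0.016247470446594546
[-0.00637508 -0.01309465] 1.083727002955569
```

Request:
drive_tool(
  series=[0.2,0,0,30,0,0,0,0.2,0,0,25,0,0,0,0.2,0,0,12,0,0,0,0.2,0,0,7,0,0,0,0.2,0,0,0,0,0,0,-0.3,0,0,0,0,0,0,-0.7,0,0,0,0,0,0,-0.7,0,0,0,0,0,0,-0.7,0,0,0,0,0,0],
  force=60,
)

```text
t: 12.22
eef_pos: [0.5187, 0.0105, 0.0892]
tool_rot: [-0.001, 0.486, 0.874, -0.001]
contact_force: [-6.1, -2.3, 9.3]
gripper_width: 0.335
```

Request:
drive_tool(
  series=[-0.7,0,0,0,0,0,0.1,-0.7,0,0,0,0,0,0.1,-0.7,0,0,0,0,0,0.1,-0.7,0,0,0,0,0,0.1,-0.7,0,0,0,0,0,0.1,-0.7,0,0,0,0,0,0.1,-0.7,0,0,0,0,0,0.1,-0.7,0,0,0,0,0,0.1,-0.7,0,0,0,0,0,0.1,-0.7,0,0,0,0,0,0.1,-0.7,0,0,0,0,0,0.05,-0.7,0,0,0,0,0,0],
)

```text
t: 13.72
eef_pos: [0.518, 0.0104, 0.0892]
tool_rot: [-0.001, 0.859, 0.512, -0.001]
contact_force: [-8.4, -2.6, 12.0]
gripper_width: 0.337
```

Request:
drive_tool(
  series=[-0.7,0,0,0,0,0,0,-0.7,0,0,0,0,0,0,-0.2,0,0,0,0,0,0,0.2,0,0,0,0,0,0,0.2,0,0,0,0,0,0,0.2,0,0,-20,0,0,0,0.2,0,0,-25,0,0,0,0.2,0,0,-25,0,0,0,0.2,0,0,-20,0,0,0,0.2,0,0,0,0,0,0,0.2,0,0,0,0,0,0],
)

```text
t: 15.1
eef_pos: [0.5195, 0.0117, 0.1778]
tool_rot: [-0.0, 0.858, 0.513, -0.0]
contact_force: [-0.8, 0.0, -0.5]
gripper_width: 0.598
```

```bash
python3 - <<'E'
from h import *
c=cam('wrist','w6.png');np.savez('w6.npz',**c)
o=bot.get_obs();print(o['eef_pos'],o['tool_rot'],o['q'],o['gripper_width'],o['contact_force'],tool([.5221,-.0627,.16]))
print(proj(c,[[.5195,.0112,.1],[.5195,.0112,.063],[.4895,.0102,.06],[.5220,-.0627,.108]]))
E
```

```text
[0.51929089 0.01158418 0.17754785] [-2.49254035e-04  8.58470985e-01  5.12861673e-01 -6.40320619e-04] [-0.66626234  0.3676445   0.65025479  2.03096183 -0.29716027  0.83690161
 -0.34016915] 0.6014889379639147 [0.2593495  0.22409044 0.16256156] [-64.06506562  37.69926796  17.56102507]
[[314.58449111 272.09770723]
 [314.46196817 251.13297868]
 [271.70869309 273.49230943]
 [384.82934625 391.37428517]]
```

View pics/w6.png

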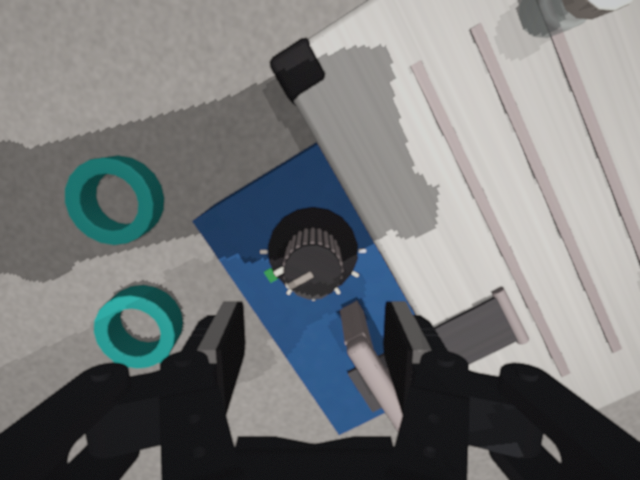

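View: the white line now points at the green mark (270,275), with its skirt segment at about (279,271). I'll check the angle numerically.

```bash
python3 - <<'E'
from h import *
c=np.load('w6.npz');im=c['pixels'];d=np.array([.5193,.0117])
hsv=cv2.cvtColor(im,cv2.COLOR_BGR2HSV);m=cv2.inRange(im[240:300,260:350],(105,115,120),(255,255,255))
k,l,s,ce=cv2.connectedComponentsWithStats(m)
for i in range(1,k):
    p=ce[i]+[260,240];out=[]
    for z in(.063,.1):
        v=ray(c,p,z)[:2]-d;out+=[np.round(np.hypot(*v)*1000,1),np.round(np.arctan2(-v[1],-v[0])-.034,3)]
    print(s[i,4],p.round(1),out)
cv2.imwrite('pics/c6.png',cv2.resize(im[220:320,240:390],None,fx=5,fy=5,interpolation=cv2.INTER_CUBIC))
E
```

```text
24 [263.  251.5] [np.float64(30.0), np.float64(-0.508), np.float64(27.4), np.float64(-0.921)]
69 [278.6 271.2] [np.float64(24.7), np.float64(0.022), np.float64(17.8), np.float64(-0.535)]
201 [297.9 281.9] [np.float64(21.9), np.float64(0.593), np.float64(9.8), np.float64(0.084)]
29 [336.9 290.7] [np.float64(29.0), np.float64(1.549), np.float64(15.8), np.float64(1.893)]
2 [313.5 299. ] [np.float64(30.9), np.float64(1.039), np.float64(15.0), np.float64(1.035)]
```

View pics/c6.png

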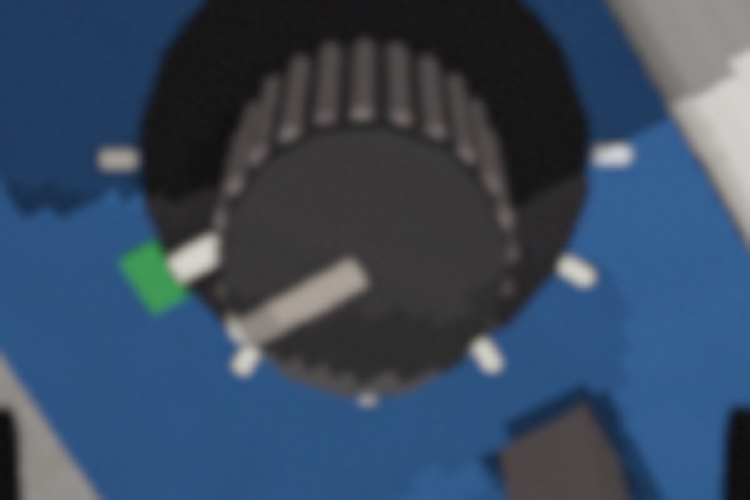

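The dial reads 0.02 rad, so it is in the notch at green. Next I'll square the jaws to the bar and move over the shackle.

Request:
drive_tool(
  series=[0.2,0,0,0,0,0,-0.18,0.2,0,0,0,0,0,-0.18,0.2,0,0,0,0,0,-0.168,0.2,-25,0,0,0,0,0,0.2,-30,0,0,0,0,0,0.2,-19.3,0.3,17,0,0,0,0.2,0,0,20,0,0,0,0.2,0,0,0,0,0,0,0.2,0,0,0,0,0,0,0.2,0,0,0,0,0,0],
)

```text
t: 16.4
eef_pos: [0.5231, -0.0625, 0.1419]
tool_rot: [0.0, 0.695, 0.719, 0.0]
contact_force: [1.1, -0.4, 0.7]
gripper_width: 0.597
```

```bash
python3 - <<'E'
from h import *
c=cam('wrist','w7.png');np.savez('w7.npz',**c)
o=bot.get_obs();print(o['eef_pos'],o['tool_rot'],o['gripper_width'],o['contact_force'],tool([.5221,-.0627,.099]))
print(proj(c,[[.5221+a*.006-b*.031*.034,-.0627+b*.031,.108] for a in(-1,1) for b in(-1,1)]))
E
```

```text
[ 0.52310312 -0.06252853  0.14196528] [3.10799963e-04 6.94819127e-01 7.19184322e-01 4.42636156e-04] 0.6025376912138257 [-0.54261688 -0.86138756 -0.36799011] [-0.14402927 -1.05434254 42.96415634]
[[297.26592286 375.04278744]
 [295.75843525 232.96205646]
 [325.56374443 375.89267539]
 [327.09289487 234.03073684]]
```

View pics/w7.png

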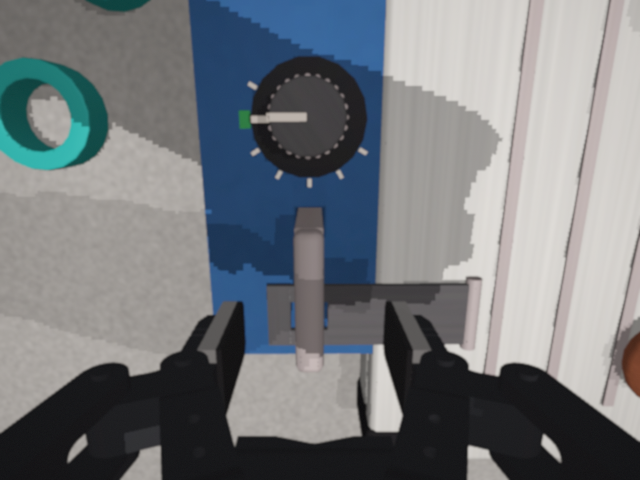

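View: the dial line is exactly on the green mark (246,118). The bar spans x 295–324, y 232–370, as predicted and central between the pads. I'll descend and grip.

Request:
drive_tool(
  series=[0.2,0,-1.4,15,0,0,0,0.2,0,0,15,0,0,0,0.2,0,0,13,0,0,0,0.2,0,0,0,0,0,0,-0.5,0,0,0,0,0,0,-1,0,0,0,0,0,0,-1,0,0,0,0,0,0,-1,0,0,0,0,0,0,-1,0,0,0,0,0,0,-1,0,0,0,0,0,0],
  force=60,
)

```text
t: 17.7
eef_pos: [0.5217, -0.0629, 0.0989]
tool_rot: [0.0, 0.695, 0.719, 0.0]
contact_force: [-0.5, 0.8, 6.7]
gripper_width: 0.126
```

Request:
drive_tool(
  series=[-1,0,0,-3,0,0,0,-1,0,0,-4,0,0,0,-1,0,0,-4,0,0,0,-1,0,0,0,0,0,0],
)

```text
t: 18.2
eef_pos: [0.5215, -0.0628, 0.1097]
tool_rot: [0.0, 0.695, 0.719, 0.0]
contact_force: [0.0, 0.5, -2.0]
gripper_width: 0.129
```

Request:
drive_tool(
  series=[-1,0,0,-8,0,0,0,-1,0,0,-12,0,0,0,-1,0,0,-12,0,0,0,-1,0,0,-15,0,0,0,-1,0,0,-20,0,0,0,-1,0,0,-20,0,0,0,-1,0,0,-18,0,0,0,-1,0,0,-12,0,0,0,-1,0,0,-6,0,0,0,-1,0,0,-2,0,0,0,-1,0,0,0,0,0,0,-1,0,0,0,0,0,0],
)

```text
t: 19.7
eef_pos: [0.521, -0.0628, 0.2339]
tool_rot: [-0.0, 0.695, 0.719, -0.0]
contact_force: [-0.1, -0.5, -1.3]
gripper_width: 0.127
```

```bash
python3 - <<'E'
from h import *
o=bot.get_obs();print(o['t'],o['eef_pos'],o['tool_rot'],o['gripper_width'],o['contact_force'],np.abs(o['joint_vel']).max())
a=cam('scene')['pixels'][90:330,150:470];b=cam('top')['pixels'][150:330,160:400]
A=cv2.resize(a,(800,600));B=cv2.resize(b,(320,240));A[360:,480:]=B
cv2.imwrite('pics/fin.png',A)
E
```

```text
19.7 [ 0.52095631 -0.06280998  0.23386385] [-3.30124450e-04  6.94985372e-01  7.19023672e-01 -4.26814525e-04] 0.12696673583860638 [-0.1005283  -0.49381473 -1.27377674] 0.0030399085919838613
```

View pics/fin.png

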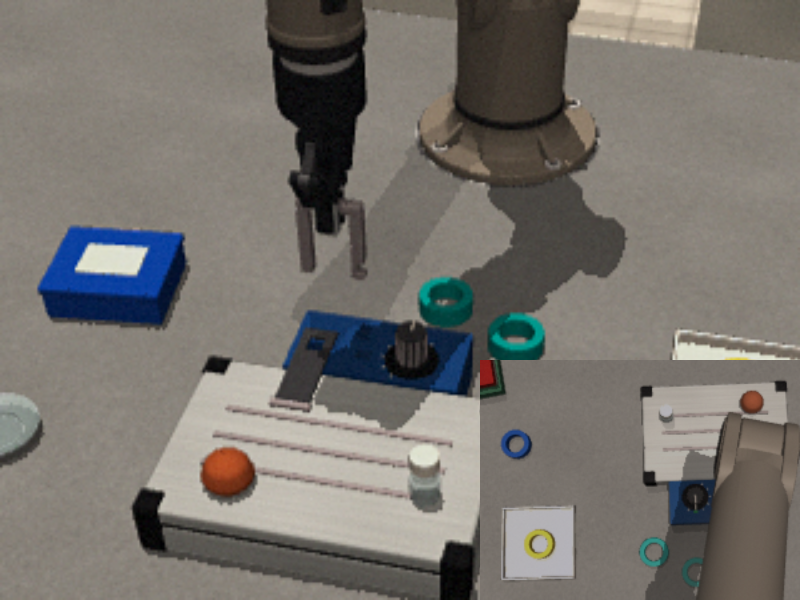

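The shackle hangs upright and clear above the lock, with its feet at (307,270) and (360,275). In the inset, the roll is centred in the tray at (540,543), the dial line points to the green mark, and the loose items in view look undisturbed. I'm handing in.

```bash
python3 -c "
from station import bot
print(bot.hand_in()); print(bot.get_obs()['t'])"
```

```text
the job is handed in; nothing more can be done
None
the job is handed in; nothing more can be done
```

The job is done and handed in at about 20 s of the 64 s allowed; the hand-in gave no verdict.

- **Roll:** I lifted the yellow roll straight up by about 118 mm and laid it flat in the tray. It measured at (0.425, 0.333), with the tray's centre at about (0.425, 0.332). In the picture it looked up to about 4 mm off centre.
- **Dial:** One grasp turned it clockwise by two notches, from about 1.05 rad to 0. After I let go, the white line measured about 0.02 rad from the green mark. A later close view showed it exactly on the mark.
- **Shackle:** It came up freely, with about 2 N on the wrist. It is held upright and still, with its feet about 10 cm above the lock face and the joint speeds near zero.
- **Disturbance and forces:** The case, vial, rock, dish and tape rings in the last picture look unmoved. The jar, brush and loupe were outside that picture, but the arm never went low near them. Wrist-force readings stayed below about 15 N at the end of every move.
- **What went wrong:** One move call was refused because my list had the wrong number of values, but nothing moved. No other check failed or disagreed.

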